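# Snap the rotor onto the mini-centrifuge and tug-test its lock

## Task

Fit the rotor to the open mini-centrifuge: lower it over the drive spindle and press it straight down until the lock snaps and it sits fully home. Then prove the lock: pull the rotor straight up with rising force to about 14 N, keep that pull for a good half second, and let go with the rotor home in the bowl. The drive's bearing must never take more than 20 N, pressing or pulling; leave the bottle, the timer and the marker alone.

Things in the scene. Friction and masses are not known exactly. Their poses are not given: they have to be found in the camera images.
- rotor_mid (a point): Centre of the loose rotor, on its axis, 32 mm above its underside (half-way up). The rotor is a bare aluminium dish, 94 mm across and 31 mm high at its rim, with eight angled tube wells round a central hub; 0.2 to 0.3 kg. It starts standing upright on the worktop. z = its axis, up.
- hub (a point): The place to hold the rotor: on its axis, 52 mm above its underside. The grip is an upright black eight-sided prism, 28 mm across its flats (30 mm over the corners; one flat faces the rotor's +x), from 37 to 64 mm above the underside (64 mm = top of the rotor). The dish round it is 94 mm across and nowhere higher than 31 mm.
- rotor: The rotor; origin on its axis at the underside, z up along the axis. From the underside a round bore of 16.4 mm goes up 8 mm through a lip, above which lies a wider hollow (27 mm, up to 36 mm) that the lock's dogs spring into. The rotor fits the spindle at any yaw.
- centrifuge: White round mini-centrifuge, fixed, 168 mm across; origin under its centre, z up. It stands on levelling feet, its origin 0 to 6 mm above the worktop; the bowl (115 mm wide inside) has its rim 83 mm above the origin. The sloping console is on the -x side (to 126 mm from the centre); the clear lid stands open on the +x side, 90 mm and more from the centre, up to 265 mm high.
- seat (a point): Centre of the flat flange on which the seated rotor's underside rests, in the middle of the bowl, 46 mm above the centrifuge's origin; z = the spindle's axis, up. The spindle (14 mm diameter) stands 29 mm up from here; its top 9 mm taper to 6 mm.
- drive: The drive unit: flange, spindle and lock; origin at the seat. It hangs in rubber mounts and gives about 1 mm per 20 N, up or down.
- bottle: Bystander: clear round reagent bottle with a blue cap, 56 mm across, 105 mm high, standing; origin at the centre of its underside.
- timer: Bystander: flat white bench timer with buttons, 75x75x17 mm, lying; origin at the centre of its underside.
- marker: Bystander: felt marker with a blue cap, about 135 mm long, 14 mm thick, lying; origin at the middle of its underside.
- lock: The lock: three sprung dogs that stick out of the spindle to a radius of 11.5 mm, with ramps 19 to 12 mm above the seat and flat undersides 10 mm above it; origin at the seat. The rotor's lip needs about 5 to 12 N of push to ride down past the ramps; without it the rotor stays perched 10 mm or more too high and lifts off freely. Once locked it has 2 mm of free play upward, then the dogs stop it.
Things that resemble listed ones, but are neither listed nor needed, are in the scene too. Leave any blue look-alike of the rotor alone.

How it is judged:
On the way, in this order (a step that is already met when the one before it is completed fails the run):
1. the rotor is locked home: past the dogs and down on its seat (z of rotor_mid in the frame of seat below 0.0332 m and horizontal distance between rotor and seat below 0.003 m and angle between rotor's own z axis and vertical below 0.06 rad), for 0.1 s.
2. the rotor is pulled up against the lock with at least 10 N for 0.4 s and stays locked (contact force between rotor and lock above 10 N and z of rotor_mid in the frame of seat between 0.0334 and 0.037 m and angle between rotor's own z axis and vertical below 0.08 rad), for 0.4 s.
At the end, for the whole second after the job is handed in: The rotor sits locked on the drive: underside within 1.2 mm of the seat, axis within 3 mm of the spindle's, upright within 0.06 rad, at rest and released; bottle, timer and marker within 30 mm of where they stood (all of step 1 and linear speed of rotor below 0.02 m/s and distance of each of bottle, timer, marker from where it was at the start of the episode below 0.03 m); the robot touches nothing.
It fails at once if the drive is loaded with more than 20 N by the rotor (contact force between rotor and drive above 20 N).
It fails at once if a bystander is pushed more than 30 mm or the bottle is tipped (distance of any of bottle, timer, marker from where it was at the start of the episode above 0.03 m or angle between bottle's own z axis and vertical above 0.3 rad).
It also fails if it takes over 61 s, if anything falls off the work surface, if the arm or the gripper's body presses on something with over 40 N, if the wrist force passes 120 N, or if a joint passes its speed limit or range.

## Robot

A 6-joint arm with a two-finger parallel gripper is mounted at the origin on a cart in front of the work surface, level with it; the furniture and walls round the work are solid. World frame = base frame: x ahead of the robot, y to its left, z up, the work surface at z = 0. Lengths are in m, angles in rad, forces in N, time in s.
With the tool pointing down it reaches from about 0.25 to 0.725 m from the base axis. Payload 4 kg.
Tool frame: the origin (TCP) lies midway between the tips of the shut fingers; the grasp point (between the pads) lies 19 mm behind it (bot.grasp_offset is the distance from the TCP to the grasp point, in m); z points along the fingers, y is the direction in which the jaws open and shut (so a half turn about z gives the same grasp; the last joint's range is limited). The gripper opens to 85 mm and grips with 20 to 120 N. Pads are 22 mm wide; open, the fingers measure 114 mm over their backs; the gripper's body (76 mm by 85 mm) begins 54 mm behind the grasp point. The pads swing forward as they close: fully open they stand 13 mm farther back than shut.
Start: joints at [-1.269, 0.241, 0.005, 1.335, 0, 1.571], TCP at [0.149, -0.477, 0.231] pointing down, gripper open.
Joint ranges: [-2.72, 2.72], [-1.05, 1.87], [-1.09, 1.28], [-1.99, 2.15], [-1.42, 1.44], [-3.14, 3.14]. Speed limits (rad/s): [2.79, 2.79, 3.14, 3.14, 3.14, 3.14].

## Interface

Orientations are given as a unit quaternion [x, y, z, w].
In Python, from workcell import sensors, optics, bot gives the robot as it stands.
- The arm moves only by the tool apply_moves, never from a script. Its argument "plan" is one flat list of numbers, 6 for each row, row after row: the shift along the tool's x, y, z in m, then the turn, a rotation vector about the tool's x, y, z in rad. In form: [tx, ty, tz, ax, ay, az, tx, ty, tz, ax, ay, az, ...]. A call has 1 to 12 rows; each row is the pose to reach, as a shift and turn from the pose commanded when the call began, along the tool's axes at that moment; what a row does not reach only later rows make up. A row lasts 1/12 s, in which the tool goes at most 41.7 mm and 7.16 degrees, less where a joint would pass 70% of its speed; a pose out of reach is approached as far as the arm can. A call with a gripper value outside its range is refused whole. "grip" is the finger opening in m, from 0 to 0.0854, set as the call begins (left out, the last holds). The fingers move at their own pace and stop on an object; the grip force is fixed at half the most. Time passes only in rows, so rows that repeat a pose let the fingers close. It gives the time, the measured TCP pose, the force and the opening at its end, in the units of the state.
- sensors.get_obs(): the state, without advancing time (a new reading comes with each control period).
- optics.camera(name): name is "scene" or "top"; returns a dict with "pixels" (384x512x3 uint8, red, green, blue), "fx", "fy", "cx", "cy" (pixels), "pose" (4x4, takes a point from camera to world coordinates). Camera axes: x right, y up, looking along -z (the intrinsics and any distortion apply to the point x, -y, -z); pixel columns grow to the right and rows downward; lengths in m; the calibration is good to about 2 mm. A picture is of the moment at which its call begins. There is no depth.
- bot.job_done(): hands the job in, once; it reports no verdict.
The state is a dict: "clock": time; "joint_pos": joint angles; "joint_vel": joint speeds; "tau": joint torques, N m; "eef_pos": TCP position; "tool_rot": TCP orientation; "ft_force": force on the tool from outside, world axes, zero at the start; "ft_torque": the same for the moment, N m; "grip_width": finger opening in m.
Only numpy, scipy, OpenCV 4.12 (cv2) and the standard library are available. Lean on these libraries where they do the work, as an engineer would, in place of code of your own. Each camera call takes 0.05 s, during which the arm holds its last target.

## Working session

There is one attempt and no reset: what is moved stays moved. The work goes in short steps, Python scripts to look and compute and a tool call to move; the robot and the scene stay as the last step left them, time stands still between calls to the robot, and variables do not carry over. Pictures are saved under pics/ and viewed, and the job is handed in when it is done.

Besides the shell and the picture viewer there is one more tool, called after "Call:" as name(argument=value, ...) on one line, values as JSON. apply_moves: Moves the arm, as the interface text tells. Its arguments: {"type":"object","properties":{"plan":{"type":"array","items":{"type":"number"}},"grip":{"type":"number"}},"required":["plan"]}

```bash
mkdir -p pics; ls; python3 - <<'E'
from workcell import sensors, optics, bot
import cv2,numpy as np
print(sensors.get_obs())
for n in("scene","top"):
    c=optics.camera(n); cv2.imwrite(f"pics/{n}0.png",c["pixels"][:,:,::-1]); 
    print(n,{k:(v.round(4).tolist() if hasattr(v,'round') and not isinstance(v,float) else v) for k,v in c.items() if k!="pixels"})
E
```

```text
pics
{'clock': 0.0, 'joint_pos': array([-1.26898867e+00,  2.41410848e-01,  3.71257476e-03,  1.33520597e+00,
       -5.44205984e-06,  1.57081107e+00]), 'joint_vel': array([ 0.00152164, -0.00168503, -0.00329583,  0.00182306,  0.00066699,
        0.0007305 ]), 'tau': array([ 3.51289000e-04, -3.72318721e+01,  2.52406955e+01,  1.71323150e-02,
        5.09917697e-05,  8.71852563e-06]), 'eef_pos': array([ 0.14843135, -0.47678927,  0.23040958]), 'tool_rot': array([ 9.88636166e-01,  1.50324384e-01, -1.61141057e-04, -1.04156966e-03]), 'ft_force': array([0.41889172, 0.23363999, 0.03528881]), 'ft_torque': array([ 0.00396158, -0.02963277, -0.02048243]), 'grip_width': 0.0851794524732691}
scene {'fx': 392.24815429098754, 'fy': 392.24815429098754, 'cx': 251.10508994585996, 'cy': 191.95630999976962, 'pose': [[-0.8955, 0.2986, -0.3299, 0.1787], [-0.445, -0.6061, 0.6592, 0.9068], [-0.0031, 0.7372, 0.6757, 0.6373], [0.0, 0.0, 0.0, 1.0]]}
top {'fx': 429.5456389987664, 'fy': 429.5456389987664, 'cx': 248.8638978193458, 'cy': 183.17079152996806, 'pose': [[-0.0231, 0.9954, -0.0935, 0.3869], [-0.999, -0.0265, -0.0349, 0.3208], [-0.0372, 0.0926, 0.995, 0.9159], [0.0, 0.0, 0.0, 1.0]]}
```

View pics/scene0.png

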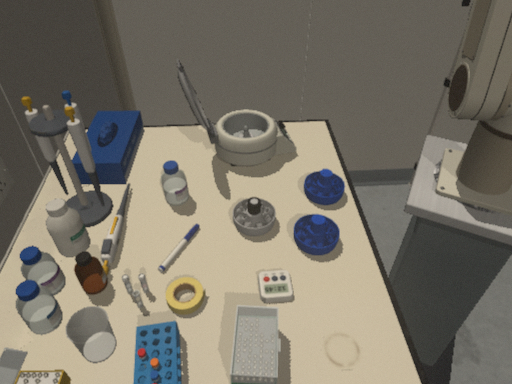

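View pics/top0.png

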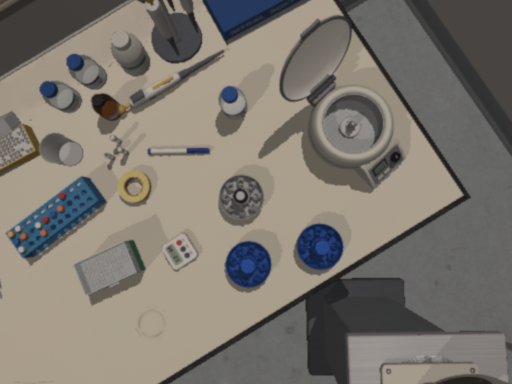

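```bash
cat > h.py <<'E'
import numpy as np,cv2
from workcell import sensors,optics,bot
def ray(c,u,v):
    d=np.array([(u-c["cx"])/c["fx"],-(v-c["cy"])/c["fy"],-1.]); P=np.array(c["pose"])
    return P[:3,3],P[:3,:3]@d
def plane(c,u,v,z):
    o,d=ray(c,u,v); return o+d*(z-o[2])/d[2]
def proj(c,p):
    P=np.array(c["pose"]); q=P[:3,:3].T@(np.asarray(p)-P[:3,3]); return c["cx"]+c["fx"]*q[0]/-q[2], c["cy"]-c["fy"]*q[1]/-q[2]
def tri(rs):
    A=0;b=0
    for o,d in rs:
        d=d/np.linalg.norm(d);M=np.eye(3)-np.outer(d,d);A=A+M;b=b+M@o
    p=np.linalg.solve(A,b); return p,[np.linalg.norm((np.eye(3)-np.outer(d,d)/(d@d))@(p-o)) for o,d in rs]
def crop(img,x0,y0,w,h,s,name):
    cv2.imwrite(name,cv2.resize(img[y0:y0+h,x0:x0+w,::-1],None,fx=s,fy=s,interpolation=cv2.INTER_CUBIC))
E
python3 - <<'E'
from h import *
s=optics.camera("scene")["pixels"];t=optics.camera("top")["pixels"]
a=[cv2.resize(i,(400,300),interpolation=cv2.INTER_CUBIC) for i in (s[185:245,215:295],t[165:225,200:280],s[100:175,200:300],t[75:165,290:410])]
cv2.imwrite("pics/z1.png",np.vstack([np.hstack(a[:2]),np.hstack(a[2:])])[:,:,::-1])
E
```

```text
(no output)
```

View pics/z1.png

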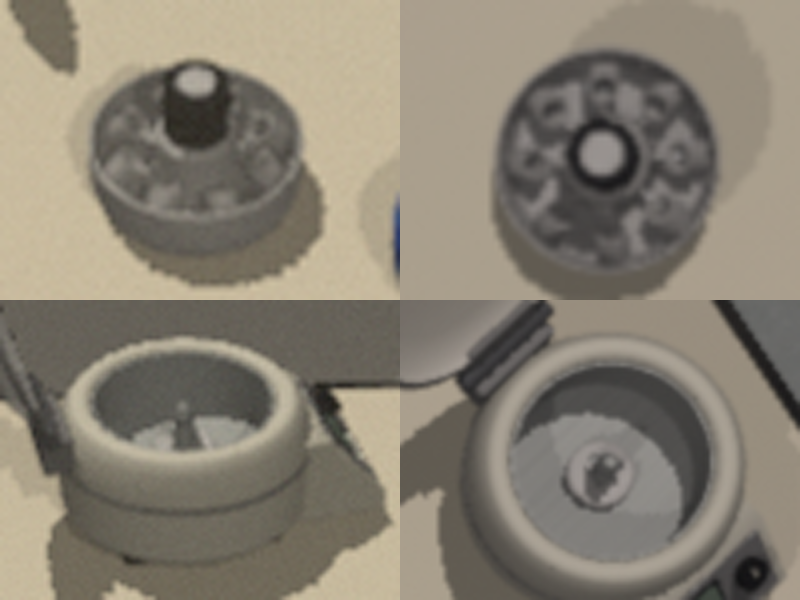

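```bash
python3 - <<'E'
from h import *
S=optics.camera("scene");T=optics.camera("top")
def blob(c,x0,y0,w,h,lo,hi=256):
    g=cv2.cvtColor(c["pixels"],cv2.COLOR_RGB2GRAY)[y0:y0+h,x0:x0+w].astype(float)
    print(np.round(g).astype(int)) if w<16 else 0
    m=(g>lo)
    n,l,st,ce=cv2.connectedComponentsWithStats(m.astype(np.uint8),connectivity=4)
    return [(st[i,4],ce[i]+[x0,y0]) for i in range(1,n)]
def wc(c,x0,y0,w,h,lo):
    g=cv2.cvtColor(c["pixels"],cv2.COLOR_RGB2GRAY)[y0:y0+h,x0:x0+w].astype(float)
    W=np.clip(g-lo,0,None);yy,xx=np.mgrid[y0:y0+h,x0:x0+w]; return (xx*W).sum()/W.sum(),(yy*W).sum()/W.sum()
for n,c,b in(("S",S,(248,195,12,11)),("T",T,(234,189,14,14))):
    print(n,blob(c,*b,100)); print()
print(blob(S,240,120,12,10,100)); print(blob(T,339,116,15,20,100)) 
print(tri([ray(S,253.8,200.6),ray(T,240.2,195.6)]))
print("hub top plane", plane(S,253.8,200.6,.064),plane(T,240.2,195.6,.064))
print("spindle tip",tri([ray(S,245.3,126.6),ray(T,353,122.8)]),plane(S,245.3,126.6,.078),plane(T,353,122.8,.078))
E
```

```text
[[185 186 187 188 188 185 187 184 186 187 183 186]
 [186 183 188 177 165 166 164 165 175 185 187 184]
 [184 170 144 125 107 108 107 106 118 140 164 182]
 [141 111  73  67  91 114 119 104  91  70 104 140]
 [ 69  57  79 122 150 160 162 149 141 106  52  70]
 [ 51  54 108 158 166 167 167 165 165 140  71  50]
 [ 52  71 128 166 167 167 168 169 167 143  79  51]
 [ 53  62 108 148 168 166 167 168 165 130  60  51]
 [ 51  47  68 104 132 145 148 140 127  89  48  50]
 [ 48  47  52  53  76  90  95  85  70  53  52  47]
 [ 50  47  48  51  53  49  52  50  52  49  51  51]]
S [(np.int32(80), array([253.5625, 198.4625]))]

[[123 115  94  65  41  32  35  49  71  82  93 105 104  96]
 [109  83  52  39  40  44  48  47  44  43  56  93 108 106]
 [ 72  52  36  57  85  97 101  98  80  52  38  61  94 106]
 [ 56  35  50  96 129 141 143 141 124  89  52  38  64 100]
 [ 51  40  78 124 142 147 147 147 143 123  81  40  48  88]
 [ 41  51 105 136 145 146 148 148 147 140 100  47  37  65]
 [ 34  57 118 142 146 147 147 147 146 141 104  53  35  56]
 [ 33  52 117 142 147 147 148 147 146 140 102  54  32  45]
 [ 40  49 106 137
[... 2198 characters left out ...]
9 141 151]
 [123 121  94  73  82 104 124 117  97  87  94 130 147 150 148]
 [126 124 107  80  69  79 100 115 106  99 103 130 140 138 129]]
[(np.int32(180), array([344.86111111, 122.56111111])), (np.int32(18), array([351.66666667, 133.27777778])), (np.int32(6), array([339.66666667, 134.33333333]))]
(array([0.44224713, 0.36837368, 0.06318367]), [np.float64(0.0003714102595172999), np.float64(0.00037141025951744385)])
hub top plane [0.44151487 0.36903139 0.064     ] [0.44253999 0.36846579 0.064     ]
spindle tip (array([0.57888804, 0.14151267, 0.07588311]), [np.float64(0.0011077752693960977), np.float64(0.0011077752693960895)]) [0.57626837 0.1441696  0.078     ] [0.57944782 0.14235673 0.078     ]
```

```bash
python3 - <<'E'
from h import *
S=optics.camera("scene");T=optics.camera("top")
g=cv2.cvtColor(T["pixels"],cv2.COLOR_RGB2GRAY).astype(np.float32)
# well phase: 8th harmonic on circles about rotor axis (world), several radii at z~.03
c=np.array([.4422,.3686])
for r in(.022,.026,.030,.034,.038,.042):
    a=np.radians(np.arange(360)); uv=np.array([proj(T,[c[0]+r*np.cos(t),c[1]+r*np.sin(t),.028]) for t in a],np.float32)
    v=cv2.remap(g,uv[None,:,0],uv[None,:,1],cv2.INTER_LINEAR)[0]
    F=np.fft.rfft(v)/360; print(r,[round(abs(F[k]),1) for k in range(1,13)],"ph",np.degrees(-np.angle(F[8]))/8)
# hub outer edge 8th harmonic
# points in world
for n,u,v,z in(("flange T",350,126.6,.049),("bottle",232,103,.1),("lidend",315,58,.2),("marker",180,151,.0),("timer",180,252,.017)): print(n,plane(T,u,v,z))
# dish edge fit, top: not-table mask
E
```

```text
0.022 [np.float32(5.6), np.float32(4.8), np.float32(3.8), np.float32(2.5), np.float32(1.0), np.float32(5.1), np.float32(6.4), np.float32(0.2), np.float32(5.0), np.float32(1.0), np.float32(2.5), np.float32(0.6)] ph 16.331442
0.026 [np.float32(5.4), np.float32(3.6), np.float32(6.1), np.float32(4.1), np.float32(4.2), np.float32(5.2), np.float32(1.9), np.float32(2.2), np.float32(5.3), np.float32(0.7), np.float32(1.7), np.float32(1.5)] ph -22.25003
0.03 [np.float32(4.1), np.float32(1.3), np.float32(2.8), np.float32(4.5), np.float32(3.5), np.float32(2.8), np.float32(3.4), np.float32(5.2), np.float32(1.4), np.float32(2.7), np.float32(0.7), np.float32(1.9)] ph -21.464384
0.034 [np.float32(0.9), np.float32(2.0), np.float32(0.5), np.float32(3.8), np.float32(1.0), np.float32(1.8), np.float32(8.2), np.float32(2.3), np.float32(2.2), np.float32(1.3), np.float32(1.2), np.float32(1.3)] ph 22.444937
0.038 [np.float32(0.7), np.float32(3.6), np.float32(0.9), np.float32(0.8), np.float32(1.3), np.float32(4.1), np.float32(1.0), np.float32(1.4), np.float32(8.3), np.float32(0.5), np.float32(0.5), np.float32(1.0)] ph 1.6085632
0.042 [np.float32(5.9), np.float32(0.9), np.float32(0.8), np.float32(0.4), np.float32(0.5), np.float32(0.5), np.float32(2.1), np.float32(0.2), np.float32(4.6), np.float32(1.6), np.float32(0.2), np.float32(1.1)] ph -2.6051626
flange T [0.57844404 0.14259083 0.049     ]
bottle [0.62100918 0.37858619 0.1       ]
lidend [0.66621736 0.22767034 0.2       ]
marker [0.54702675 0.50083354 0.        ]
timer [0.33108324 0.49923194 0.017     ]
```

```bash
python3 - <<'E'
from h import *
T=optics.camera("top");S=optics.camera("scene")
hsv=cv2.cvtColor(T["pixels"],cv2.COLOR_RGB2HSV)
# radial edge fit of bowl's inner lip (bright -> dark going outward->inward), world circle z=.083
for n,C,cen in(("T",T,(.579,.142)),("S",S,(.579,.142))):
  g=cv2.GaussianBlur(cv2.cvtColor(C["pixels"],cv2.COLOR_RGB2GRAY).astype(np.float32),(0,0),.7)
  for z in(.083,.086):
    P=[]
    for a in np.radians(np.arange(0,360,4)):
        r=np.arange(.046,.068,.0005); uv=np.array([proj(C,[cen[0]+q*np.cos(a),cen[1]+q*np.sin(a),z]) for q in r],np.float32)
        v=cv2.remap(g,uv[None,:,0],uv[None,:,1],cv2.INTER_LINEAR)[0]; d=np.gradient(v); i=d.argmax()
        if d[i]>3: P.append((cen[0]+r[i]*np.cos(a),cen[1]+r[i]*np.sin(a)))
    P=np.array(P); w=np.ones(len(P))
    for _ in range(8):
        A=np.c_[P,np.ones(len(P))];x=np.linalg.lstsq(A*w[:,None],(P**2).sum(1)*w,rcond=None)[0]
        c=x[:2]/2; R=np.sqrt(x[2]+c@c); e=np.hypot(*(P-c).T)-R; w=(abs(e)<.002)*1.+1e-6
    print(n,z,c.round(4),R.round(4),int(w.sum()),len(P))
E
```

```text
T 0.083 [0.5763 0.1447] 0.0587 83 88
T 0.086 [0.5759 0.1457] 0.0586 81 87
S 0.083 [0.578  0.1416] 0.059 66 73
S 0.086 [0.5758 0.1461] 0.0588 66 72
```

```bash
cat >> h.py <<'E'
from scipy.spatial.transform import Rotation as Ro
def todo(p,yaw,o=None):
    o=o or sensors.get_obs(); R=Ro.from_quat(o["tool_rot"]); Rt=Ro.from_euler("z",yaw,degrees=True)*Ro.from_quat([1,0,0,0])
    print("shift",(R.inv().apply(np.array(p)-o["eef_pos"])).round(4),"turn",(R.inv()*Rt).as_rotvec().round(4),"now",o["eef_pos"].round(4),(R.as_euler('ZYX',degrees=True)).round(2),"F",o["ft_force"].round(2),"w",round(o["grip_width"],4),"t",o["clock"])
E
python3 -c "
from h import *
todo([.4422,.3686,.231],0)"
```

```text
shift [ 5.318e-01 -7.205e-01  3.000e-04] turn [-0.     -0.      0.3018] now [ 0.1486 -0.4774  0.2313] [  17.29   -0.   -180.  ] F [0.33 0.41 0.13] w 0.0855 t 0.5
```

Call:
apply_moves(plan=[0.022, -0.03, 0, 0, 0, 0.015, 0.045, -0.06, 0, 0, 0, 0.03, 0.067, -0.09, 0, 0, 0, 0.045, 0.089, -0.12, 0, 0, 0, 0.06, 0.111, -0.15, 0, 0, 0, 0.075, 0.133, -0.18, 0, 0, 0, 0.09, 0.155, -0.21, 0, 0, 0, 0.105, 0.177, -0.24, 0, 0, 0, 0.12, 0.2, -0.27, 0, 0, 0, 0.135, 0.222, -0.3, 0, 0, 0, 0.15, 0.244, -0.33, 0, 0, 0, 0.165, 0.266, -0.36, 0, 0, 0, 0.18])

```text
clock: 1.5
eef_pos: [0.2958, -0.0529, 0.2317]
tool_rot: [0.998, 0.06, 0.001, 0.0]
ft_force: [1.1, 0.3, -0.2]
grip_width: 0.0855
```

```bash
python3 -c "
from h import *
todo([.4422,.3686,.18],0)"
```

```text
shift [ 0.196  -0.4008  0.0519] turn [ 0.0004 -0.0017  0.1206] now [ 0.2958 -0.0529  0.2317] [ 6.9100e+00 -1.0000e-01  1.7997e+02] F [ 1.06  0.26 -0.19] w 0.0855 t 1.5
```

Call:
apply_moves(plan=[0.018, -0.037, 0.004, 0, 0, 0.011, 0.036, -0.073, 0.008, 0, 0, 0.022, 0.054, -0.11, 0.012, 0, 0, 0.033, 0.072, -0.147, 0.016, 0, 0, 0.044, 0.09, -0.183, 0.02, 0, 0, 0.055, 0.108, -0.22, 0.024, 0, 0, 0.066, 0.126, -0.257, 0.03, 0, 0, 0.077, 0.144, -0.293, 0.036, 0, 0, 0.09, 0.162, -0.33, 0.042, 0, 0, 0.1, 0.18, -0.366, 0.048, 0, 0, 0.11, 0.196, -0.401, 0.052, 0, 0, 0.12, 0.196, -0.401, 0.052, 0, 0, 0.12])

```text
clock: 2.5
eef_pos: [0.4163, 0.0304, 0.1955]
tool_rot: [1.0, 0.025, -0.001, -0.017]
ft_force: [0.1, 0.5, 0.7]
grip_width: 0.0855
```

```bash
python3 - <<'E'
from h import *
todo([.4422,.3686,.033],0)
s=optics.camera("scene")["pixels"];t=optics.camera("top")["pixels"]
a=[cv2.resize(i,(400,300),interpolation=cv2.INTER_CUBIC) for i in (s[150:255,185:325],t[150:255,170:310])]
cv2.imwrite("pics/z2.png",np.hstack(a)[:,:,::-1])
E
```

```text
shift [ 0.0427 -0.3308  0.1738] turn [-0.0338  0.0018  0.0493] now [0.4163 0.0304 0.1955] [ 2.8200e+00  6.0000e-02 -1.7806e+02] F [0.09 0.48 0.72] w 0.0855 t 2.5
```

View pics/z2.png

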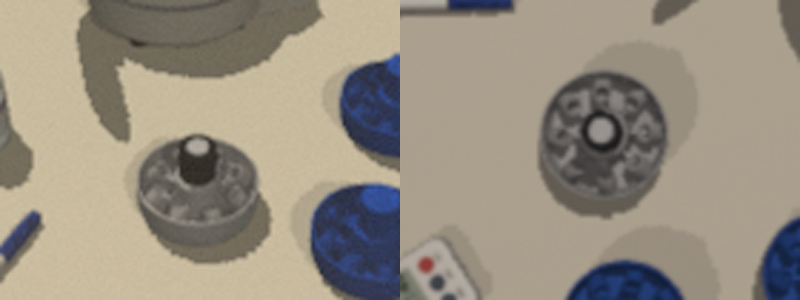

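```bash
python3 - <<'E'
from h import *
o=sensors.get_obs();print(o["joint_pos"].round(3),o["joint_vel"].round(3),o["ft_force"].round(2))
todo([.4422,.3686,.2],0)
E
```

```text
[ 0.049  0.1   -0.263  1.209  0.034  3.141] [ 0.012 -0.022 -0.012  0.02   0.004  0.   ] [ 0.23  0.05 -0.29]
shift [ 0.043  -0.3359  0.0068] turn [-0.034   0.0022  0.0504] now [0.4162 0.0309 0.1954] [ 2.8900e+00  8.0000e-02 -1.7805e+02] F [ 0.23  0.05 -0.29] w 0.0851 t 2.6
```

```bash
python3 - <<'E'
from h import *
todo([.4422,.3686,.19],90)
E
```

```text
shift [ 0.043  -0.3355  0.0168] turn [-0.0282 -0.0248 -1.5202] now [0.4162 0.0309 0.1954] [ 2.8900e+00  8.0000e-02 -1.7805e+02] F [ 0.23  0.05 -0.29] w 0.0851 t 2.6
```

Call:
apply_moves(plan=[0.003, -0.026, 0.001, -0.002, -0.002, -0.117, 0.006, -0.052, 0.002, -0.004, -0.004, -0.234, 0.01, -0.078, 0.004, -0.006, -0.006, -0.351, 0.013, -0.103, 0.005, -0.009, -0.008, -0.468, 0.016, -0.129, 0.006, -0.011, -0.01, -0.585, 0.02, -0.155, 0.008, -0.013, -0.011, -0.702, 0.023, -0.18, 0.009, -0.015, -0.013, -0.819, 0.026, -0.206, 0.01, -0.017, -0.015, -0.936, 0.03, -0.232, 0.012, -0.02, -0.017, -1.053, 0.033, -0.258, 0.013, -0.022, -0.019, -1.17, 0.036, -0.284, 0.014, -0.024, -0.021, -1.287, 0.04, -0.31, 0.016, -0.026, -0.023, -1.404])

```text
clock: 3.6
eef_pos: [0.439, 0.3448, 0.1907]
tool_rot: [0.744, 0.668, 0.0, -0.001]
ft_force: [0.6, -0.3, -0.4]
grip_width: 0.0852
```

```bash
python3 - <<'E'
from h import *
todo([.4422,.3686,.19],90)
E
```

```text
shift [0.024  0.0006 0.0007] turn [-0.0018 -0.0019 -0.1086] now [0.439  0.3448 0.1907] [ 8.3780e+01 -1.0000e-01 -1.7989e+02] F [ 0.64 -0.26 -0.38] w 0.0852 t 3.6
```

Call:
apply_moves(plan=[0.012, 0, 0.02, -0.001, -0.001, -0.055, 0.024, 0.0006, 0.04, -0.002, -0.002, -0.109, 0.024, 0.0006, 0.07, -0.002, -0.002, -0.109, 0.024, 0.0006, 0.09, -0.002, -0.002, -0.109, 0.024, 0.0006, 0.09, -0.002, -0.002, -0.109])

```text
clock: 4.02
eef_pos: [0.4393, 0.3654, 0.0955]
tool_rot: [0.709, 0.705, -0.005, -0.0]
ft_force: [-1.3, -0.7, -0.1]
grip_width: 0.0857
```

```bash
python3 - <<'E'
from h import *
s=optics.camera("scene")["pixels"];t=optics.camera("top")["pixels"]
todo([.4422,.3686,.033],90)
a=[cv2.resize(i,(400,300),interpolation=cv2.INTER_CUBIC) for i in (s[150:255,185:325],t[150:255,170:310])]
cv2.imwrite("pics/z3.png",np.hstack(a)[:,:,::-1])
E
```

```text
shift [0.0016 0.0002 0.0672] turn [-0.0015  0.0014 -0.0057] now [0.442  0.3671 0.1002] [ 8.9670e+01  8.0000e-02 -1.7992e+02] F [0.12 0.72 0.57] w 0.0855 t 4.1167
```

View pics/z3.png

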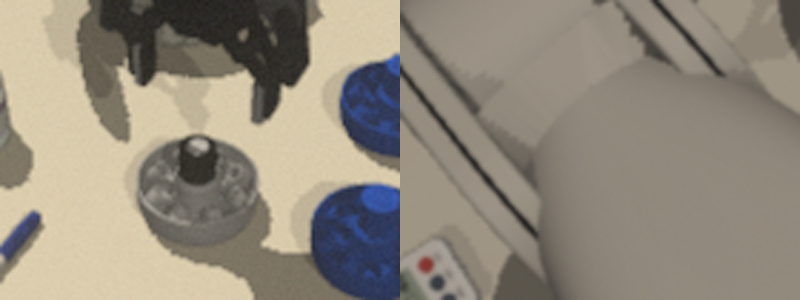

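Call:
apply_moves(plan=[0.0015, 0, 0.025, 0, 0, 0, 0.0015, 0, 0.045, 0, 0, 0, 0.0015, 0, 0.058, 0, 0, 0, 0.0015, 0, 0.066, 0, 0, 0, 0.0015, 0, 0.066, 0, 0, 0])

```text
clock: 4.53
eef_pos: [0.4428, 0.3687, 0.0345]
tool_rot: [0.709, 0.705, -0.0, 0.0]
ft_force: [-0.3, -0.8, 0.1]
grip_width: 0.0854
```

Call:
apply_moves(plan=[0, 0, 0, 0, 0, 0, 0, 0, 0, 0, 0, 0, 0, 0, 0, 0, 0, 0, 0, 0, 0, 0, 0, 0, 0, 0, 0, 0, 0, 0, 0, 0, 0, 0, 0, 0, 0, 0, 0, 0, 0, 0, 0, 0, 0, 0, 0, 0, 0, 0, 0, 0, 0, 0, 0, 0, 0, 0, 0, 0], grip=0.0)

```text
clock: 5.37
eef_pos: [0.4416, 0.3695, 0.0362]
tool_rot: [0.709, 0.705, 0.0, -0.001]
ft_force: [-3.6, -0.8, 7.7]
grip_width: 0.0279
```

```bash
python3 - <<'E'
from h import *
s=optics.camera("scene")["pixels"]
todo([.4422,.3686,.033],90); print(sensors.get_obs()["ft_torque"])
a=[cv2.resize(i,(400,300),interpolation=cv2.INTER_CUBIC) for i in (s[150:255,185:325],)]
cv2.imwrite("pics/z4.png",np.hstack(a)[:,:,::-1])
E
```

```text
shift [-0.0009  0.0006  0.0032] turn [-0.0013 -0.0017 -0.0052] now [0.4416 0.3695 0.0362] [ 8.9700e+01 -1.0000e-01 -1.7992e+02] F [-4.69 -0.78  9.44] w 0.0281 t 5.4167
[-0.16665514  1.18191529 -0.00773172]
```

View pics/z4.png

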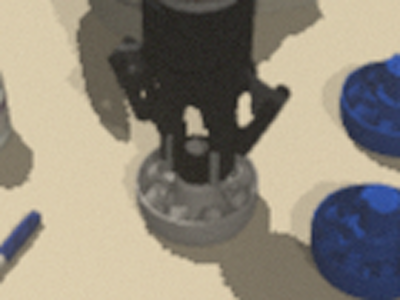

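Call:
apply_moves(plan=[0, 0, 0, 0, 0, 0, 0, 0, 0, 0, 0, 0, 0, -0.001, -0.004, 0, 0, 0, 0, -0.001, -0.004, 0, 0, 0, 0, -0.001, -0.004, 0, 0, 0], grip=0.045)

```text
clock: 5.83
eef_pos: [0.442, 0.369, 0.0387]
tool_rot: [0.709, 0.705, 0.0, 0.0]
ft_force: [-0.0, 0.2, -0.7]
grip_width: 0.0448
```

Call:
apply_moves(plan=[0, 0, 0, 0, 0, 0, 0, 0, 0, 0, 0, 0, 0, 0, 0, 0, 0, 0, 0, 0, 0, 0, 0, 0, 0, 0, 0, 0, 0, 0, 0, 0, 0, 0, 0, 0, 0, 0, 0, 0, 0, 0], grip=0.0)

```text
clock: 6.42
eef_pos: [0.4419, 0.3689, 0.0387]
tool_rot: [0.709, 0.705, 0.0, 0.0]
ft_force: [0.4, -2.1, 2.7]
grip_width: 0.0279
```

```bash
python3 - <<'E'
from h import *
todo([.4422,.3686,.038],90); print(sensors.get_obs()["ft_torque"])
E
```

```text
shift [-0.0003  0.0003  0.0007] turn [ 0.0007 -0.0001 -0.0061] now [0.4419 0.3689 0.0387] [ 8.9650e+01 -1.0000e-02  1.7996e+02] F [ 0.45 -2.08  2.65] w 0.0279 t 6.4167
[-0.17286264  0.02988346 -0.04683474]
```

Call:
apply_moves(plan=[0, 0, -0.006, 0, 0, 0, 0, 0, -0.02, 0, 0, 0, 0, 0, -0.045, 0, 0, 0, 0, 0, -0.07, 0, 0, 0, 0, 0, -0.095, 0, 0, 0, 0, 0, -0.12, 0, 0, 0, 0, 0, -0.14, 0, 0, 0, 0, 0, -0.152, 0, 0, 0, 0, 0, -0.152, 0, 0, 0, 0, 0, -0.152, 0, 0, 0])

```text
clock: 7.25
eef_pos: [0.4416, 0.369, 0.1903]
tool_rot: [0.709, 0.705, 0.0, 0.0]
ft_force: [0.1, -0.1, -3.2]
grip_width: 0.0276
```

```bash
python3 - <<'E'
from h import *
s=optics.camera("scene")["pixels"];t=optics.camera("top")["pixels"]
todo([.48,.2,.19],90); print(sensors.get_obs()["ft_torque"])
a=[cv2.resize(i,(400,300),interpolation=cv2.INTER_CUBIC) for i in (s[80:200,170:330],t[140:245,170:310])]
cv2.imwrite("pics/z5.png",np.hstack(a)[:,:,::-1])
E
```

```text
shift [-0.168   0.0402 -0.0011] turn [-0.0024  0.0022 -0.0059] now [0.4408 0.3682 0.1886] [ 8.9660e+01  1.3000e-01 -1.7986e+02] F [-0.62 -0.81 -2.55] w 0.0279 t 7.35
[-0.02147552 -0.01819453  0.0017154 ]
```

View pics/z5.png

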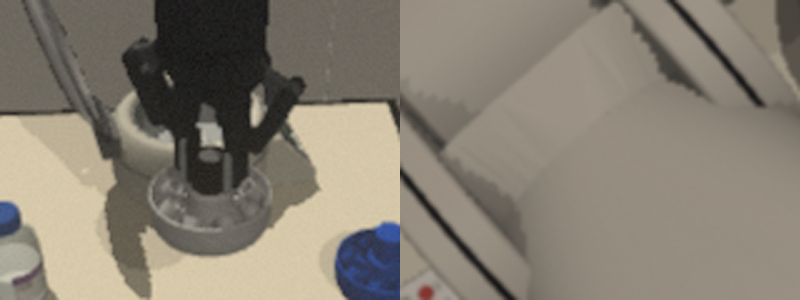

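Call:
apply_moves(plan=[-0.008, 0.002, 0, 0, 0, 0, -0.025, 0.006, 0, 0, 0, 0, -0.05, 0.012, 0, 0, 0, 0, -0.078, 0.018, 0, 0, 0, 0, -0.105, 0.025, 0, 0, 0, 0, -0.132, 0.033, 0, 0, 0, 0, -0.158, 0.045, 0, 0, 0, 0, -0.18, 0.062, 0, 0, 0, 0, -0.198, 0.083, 0, 0, 0, 0, -0.212, 0.106, 0, 0, 0, 0, -0.222, 0.126, 0, 0, 0, 0, -0.226, 0.135, 0, 0, 0, 0])

```text
clock: 8.35
eef_pos: [0.5769, 0.1393, 0.189]
tool_rot: [0.71, 0.704, -0.001, 0.0]
ft_force: [0.4, 0.3, -2.0]
grip_width: 0.0278
```

Call:
apply_moves(plan=[0, 0, 0, 0, 0, 0, 0, 0, 0, 0, 0, 0, 0, 0, 0, 0, 0, 0])

```text
clock: 8.6
eef_pos: [0.574, 0.1424, 0.1897]
tool_rot: [0.709, 0.705, -0.001, -0.001]
ft_force: [-0.4, 0.7, -2.4]
grip_width: 0.0276
```

```bash
python3 - <<'E'
from h import *
s=optics.camera("scene")["pixels"];t=optics.camera("top")["pixels"]
todo([.577,.143,.19],90); print(sensors.get_obs()["ft_torque"])
a=[cv2.resize(i,(400,300),interpolation=cv2.INTER_CUBIC) for i in (s[65:170,180:320],t[20:200,230:470])]
cv2.imwrite("pics/z6.png",np.hstack(a)[:,:,::-1])
E
```

```text
shift [0.0002 0.0028 0.0004] turn [-0.0009  0.0001 -0.0046] now [0.5742 0.1428 0.1904] [  89.74    0.   -179.95] F [-0.6  -0.25 -2.96] w 0.0279 t 8.7
[ 0.0593897  -0.00599604  0.01519838]
```

View pics/z6.png

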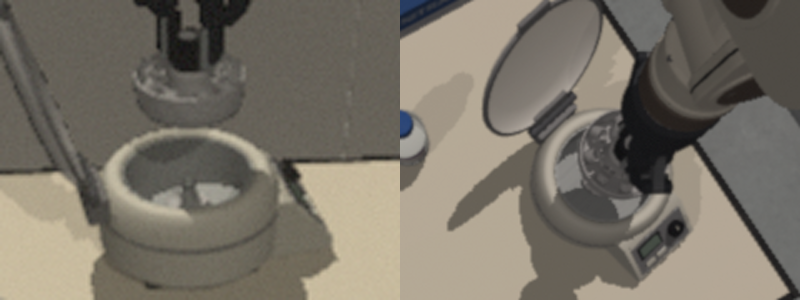

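```bash
python3 - <<'E'
from h import *
S=optics.camera("scene");T=optics.camera("top")
o=sensors.get_obs();print(o["eef_pos"])
g=cv2.cvtColor(S["pixels"],cv2.COLOR_RGB2GRAY)
print(g[72:84,240:256]);
zt=o["eef_pos"][2]-.0387
print("pred cap",proj(S,[o["eef_pos"][0],o["eef_pos"][1],zt+.064]))
s=S["pixels"];t=T["pixels"]
a=[cv2.resize(i,(400,300),interpolation=cv2.INTER_CUBIC) for i in (s[70:115,215:275],t[85:160,310:410])]
a.append(cv2.resize(s[110:155,215:275],(400,300),interpolation=cv2.INTER_CUBIC))
a.append(a[0]*0)
cv2.imwrite("pics/z7.png",np.vstack([np.hstack(a[:2]),np.hstack(a[2:])])[:,:,::-1])
E
```

```text
[0.57454702 0.14284936 0.1906898 ]
[[ 32  26  65  93 101  95  95  99  96  76  28  30  34  28  29  27]
 [ 28  28  49  82  97  98  96  93  94  90  62  31  26  32  32  18]
 [ 30  25  26  50  67  67  69  69  82  88  65  45  26  28  28  30]
 [ 27  25  36  55  72  62  58  51  58  63  60  64  49  28  30  32]
 [ 30  31  55  84  90  90  83  74  57  50  62  79  61  33  27  24]
 [ 24  28  55  82  91  89  91  85  64  49  63  77  64  32  29  29]
 [ 22  27  42  56  63  71  64  62  46  43  64  74  63  29  28  27]
 [ 12  28  24  29  29  28  32  29  29  39  64  79  61  29  31  28]
 [ 28  27  29  30  30  30  30  22  20  40  64  74  64  31  31  35]
 [ 19  25  24  27  25  28  28  27  22  34  62  78  61  30  30  31]
 [ 28  28  22  23  26  30  21  25  26  38  66  72  61  34  29  33]
 [ 26  23  30  27  16  29  25  22  30  35  62  80  61  32  26  29]]
pred cap (np.float64(245.43638235482322), np.float64(76.44536915653958))
```

View pics/z7.png

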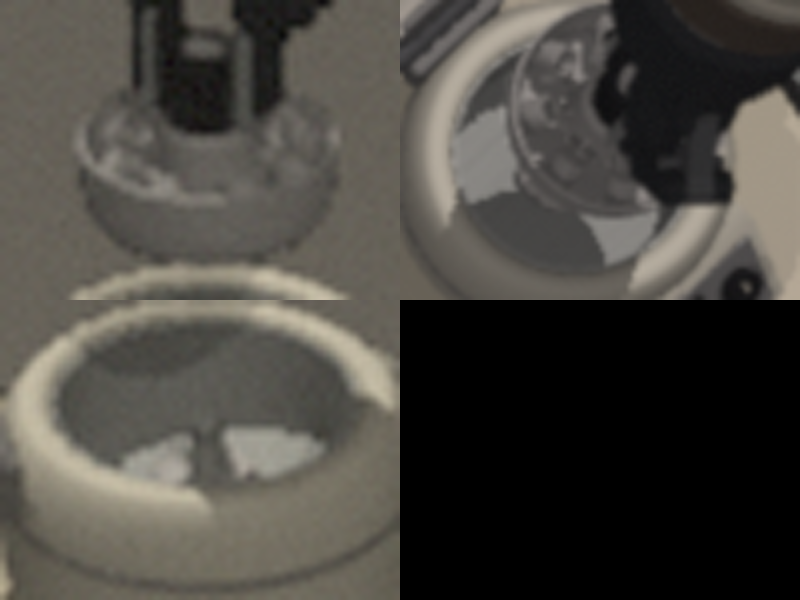

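```bash
python3 - <<'E'
from h import *
T=optics.camera("top");S=optics.camera("scene")
t=cv2.imread("pics/top0.png");s=cv2.imread("pics/scene0.png")
def ov(c,im,x0,y0,w,h,k,cen,f):
    im=cv2.resize(im[y0:y0+h,x0:x0+w],None,fx=k,fy=k,interpolation=cv2.INTER_CUBIC)
    P=lambda p:tuple(int(round((a-b+.5)*k)) for a,b in zip(proj(c,p),(x0,y0)))
    for z,r,col in((.075+f,.003,(0,0,255)),(.046+f,.007,(0,255,0)),(.083+f,.0588,(255,0,0))):
        cv2.polylines(im,[np.array([P([cen[0]+r*np.cos(a),cen[1]+r*np.sin(a),z]) for a in np.linspace(0,6.28,40)])],True,col,1)
    return im
out=[]
for cen,f in(((.5763,.1445),.003),((.578,.1425),.002)):
    out.append(np.hstack([ov(T,t,325,105,50,40,8,cen,f)[:300],ov(S,s,220,110,50,38,8,cen,f)[:300]]))
cv2.imwrite("pics/z8.png",np.vstack(out))
E
```

```text
(no output)
```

View pics/z8.png

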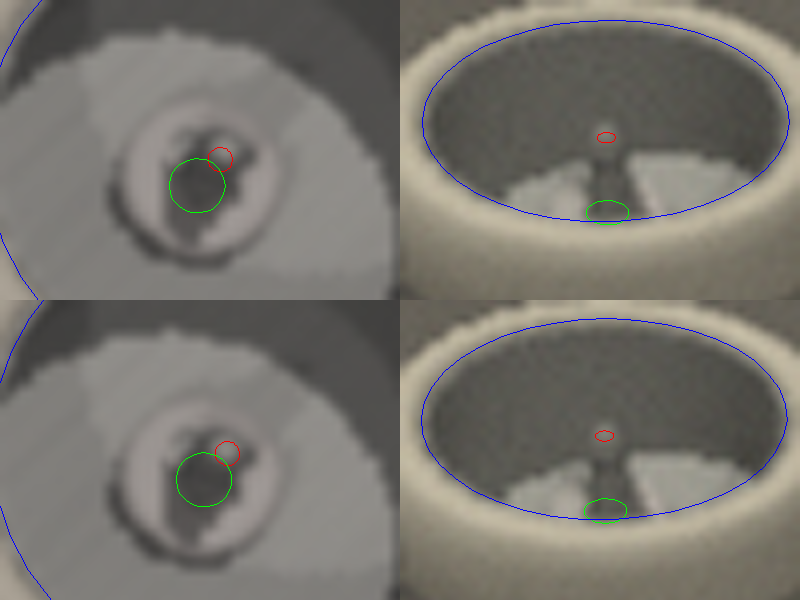

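Call:
apply_moves(plan=[0.001, 0.0015, 0.01, 0, 0, 0, 0.0013, 0.003, 0.026, 0, 0, 0, 0.0013, 0.003, 0.044, 0, 0, 0, 0.0013, 0.003, 0.056, 0, 0, 0, 0.0013, 0.003, 0.062, 0, 0, 0, 0.0013, 0.003, 0.062, 0, 0, 0, 0.0013, 0.003, 0.062, 0, 0, 0])

```text
clock: 9.48
eef_pos: [0.5783, 0.1434, 0.1283]
tool_rot: [0.709, 0.705, -0.0, -0.0]
ft_force: [0.2, 0.8, -2.4]
grip_width: 0.028
```

```bash
python3 - <<'E'
from h import *
S=optics.camera("scene");T=optics.camera("top")
todo([.577,.144,.128],90); print(sensors.get_obs()["ft_torque"])
s=S["pixels"];t=T["pixels"]
a=[cv2.resize(i,(400,300),interpolation=cv2.INTER_CUBIC) for i in (s[85:160,200:300],t[85:160,310:410])]
cv2.imwrite("pics/z9.png",np.hstack(a)[:,:,::-1])
E
```

```text
shift [ 0.0003 -0.0021  0.0015] turn [ 0.0022 -0.0005 -0.0059] now [0.5791 0.1436 0.1295] [ 8.9660e+01 -3.0000e-02  1.7988e+02] F [-0.15 -0.68 -0.99] w 0.0278 t 9.5833
[-0.05610245 -0.00403812 -0.0106925 ]
```

View pics/z9.png

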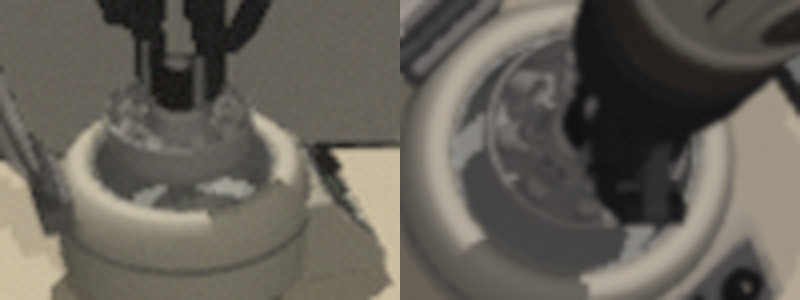

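Call:
apply_moves(plan=[0, 0, 0.004, 0, 0, 0, 0, 0, 0.008, 0, 0, 0, 0, 0, 0.011, 0, 0, 0, 0, 0, 0.013, 0, 0, 0, 0, 0, 0.014, 0, 0, 0, 0, 0, 0.014, 0, 0, 0])

```text
clock: 10.08
eef_pos: [0.5781, 0.1433, 0.1141]
tool_rot: [0.709, 0.705, -0.0, -0.0]
ft_force: [-0.2, -0.4, -2.8]
grip_width: 0.0279
```

Call:
apply_moves(plan=[0, 0, 0.001, 0, 0, 0, 0, 0, 0.002, 0, 0, 0, 0, 0, 0.002, 0, 0, 0])

```text
clock: 10.33
eef_pos: [0.5784, 0.1434, 0.1124]
tool_rot: [0.709, 0.705, 0.0, 0.0]
ft_force: [-0.3, 0.6, -1.5]
grip_width: 0.0281
```

Call:
apply_moves(plan=[0, 0, 0.001, 0, 0, 0, 0, 0, 0.002, 0, 0, 0, 0, 0, 0.002, 0, 0, 0])

```text
clock: 10.58
eef_pos: [0.5782, 0.1434, 0.1103]
tool_rot: [0.709, 0.705, -0.0, -0.0]
ft_force: [-0.3, -0.2, -3.1]
grip_width: 0.0281
```

Call:
apply_moves(plan=[0, 0, 0.001, 0, 0, 0, 0, 0, 0.002, 0, 0, 0, 0, 0, 0.002, 0, 0, 0])

```text
clock: 10.83
eef_pos: [0.5778, 0.1432, 0.1081]
tool_rot: [0.709, 0.705, -0.0, -0.0]
ft_force: [-1.0, -1.4, -2.5]
grip_width: 0.0278
```

Call:
apply_moves(plan=[0, 0, 0.001, 0, 0, 0, 0, 0, 0.002, 0, 0, 0, 0, 0, 0.002, 0, 0, 0])

```text
clock: 11.08
eef_pos: [0.5778, 0.1433, 0.1063]
tool_rot: [0.709, 0.705, -0.0, -0.0]
ft_force: [-2.9, -0.2, -1.0]
grip_width: 0.0277
```

Call:
apply_moves(plan=[0, 0, 0.001, 0, 0, 0, 0, 0, 0.002, 0, 0, 0, 0, 0, 0.002, 0, 0, 0])

```text
clock: 11.33
eef_pos: [0.5779, 0.1432, 0.1046]
tool_rot: [0.709, 0.705, -0.0, -0.0]
ft_force: [-4.2, -1.0, 1.7]
grip_width: 0.028
```

Call:
apply_moves(plan=[0, -0.0006, 0, 0, 0, 0, 0, -0.0012, 0, 0, 0, 0, 0, -0.0012, 0, 0, 0, 0])

```text
clock: 11.58
eef_pos: [0.5777, 0.1433, 0.1047]
tool_rot: [0.709, 0.705, 0.0, 0.001]
ft_force: [-2.2, -2.0, 0.8]
grip_width: 0.0279
```

Call:
apply_moves(plan=[0, 0, 0.001, 0, 0, 0, 0, 0, 0.001, 0, 0, 0])

```text
clock: 11.75
eef_pos: [0.5776, 0.1434, 0.1038]
tool_rot: [0.709, 0.705, 0.0, 0.0]
ft_force: [-2.0, -1.7, 1.8]
grip_width: 0.028
```

```bash
python3 - <<'E'
from h import *
S=optics.camera("scene")
todo([.577,.144,.088],90); print(sensors.get_obs()["ft_torque"])
s=S["pixels"]
a=[cv2.resize(i,(800,600),interpolation=cv2.INTER_CUBIC) for i in (s[85:160,200:300],)]
cv2.imwrite("pics/z10.png",np.hstack(a)[:,:,::-1])
E
```

```text
shift [ 0.0006 -0.0007  0.0158] turn [ 0.0013 -0.     -0.0061] now [0.5776 0.1434 0.1038] [ 89.65  -0.   179.93] F [-1.82 -0.97  2.22] w 0.0278 t 11.8
[-0.33937399  0.47547472 -0.00786618]
```

View pics/z10.png

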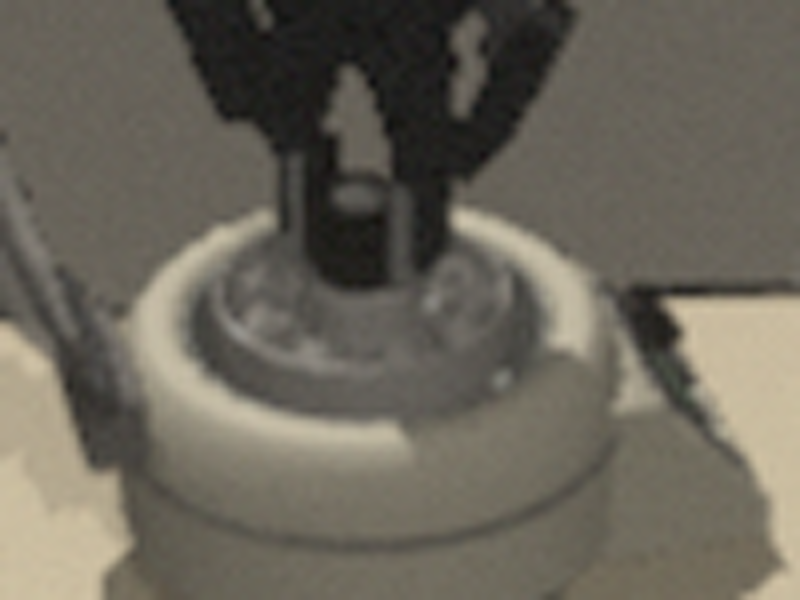

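Call:
apply_moves(plan=[-0.0003, -0.0005, 0.0005, 0, 0, 0, -0.0003, -0.0005, 0.0015, 0, 0, 0, -0.0003, -0.0005, 0.0015, 0, 0, 0])

```text
clock: 12.05
eef_pos: [0.5775, 0.1434, 0.1026]
tool_rot: [0.709, 0.705, 0.001, 0.001]
ft_force: [-1.2, -0.5, 3.6]
grip_width: 0.028
```

Call:
apply_moves(plan=[0, 0, 0.0008, 0, 0, 0, 0, 0, 0.0015, 0, 0, 0, 0, 0, 0.0015, 0, 0, 0])

```text
clock: 12.3
eef_pos: [0.5774, 0.1434, 0.1012]
tool_rot: [0.709, 0.705, 0.001, 0.001]
ft_force: [-0.6, -1.1, 6.1]
grip_width: 0.0278
```

Call:
apply_moves(plan=[0, 0, 0.0005, 0, 0, 0, 0, 0, 0.001, 0, 0, 0, 0, 0, 0.001, 0, 0, 0])

```text
clock: 12.55
eef_pos: [0.5775, 0.1434, 0.1004]
tool_rot: [0.709, 0.705, 0.001, 0.001]
ft_force: [-0.6, -0.9, 5.6]
grip_width: 0.0276
```

Call:
apply_moves(plan=[0, 0, 0.0005, 0, 0, 0, 0, 0, 0.001, 0, 0, 0, 0, 0, 0.001, 0, 0, 0])

```text
clock: 12.8
eef_pos: [0.5766, 0.1432, 0.0978]
tool_rot: [0.709, 0.705, -0.0, -0.0]
ft_force: [0.0, 0.7, -0.6]
grip_width: 0.0281
```

Call:
apply_moves(plan=[0, 0, 0.0005, 0, 0, 0, 0, 0, 0.001, 0, 0, 0, 0, 0, 0.001, 0, 0, 0])

```text
clock: 13.05
eef_pos: [0.5765, 0.1431, 0.097]
tool_rot: [0.709, 0.705, -0.0, -0.0]
ft_force: [0.1, -0.2, -0.8]
grip_width: 0.0277
```

Call:
apply_moves(plan=[0, 0, 0.0005, 0, 0, 0, 0, 0, 0.001, 0, 0, 0, 0, 0, 0.001, 0, 0, 0])

```text
clock: 13.3
eef_pos: [0.5766, 0.1431, 0.0963]
tool_rot: [0.709, 0.705, -0.0, 0.0]
ft_force: [0.2, -0.2, -0.6]
grip_width: 0.028
```

Call:
apply_moves(plan=[0, 0, 0.001, 0, 0, 0, 0, 0, 0.002, 0, 0, 0, 0, 0, 0.003, 0, 0, 0, 0, 0, 0.004, 0, 0, 0, 0, 0, 0.004, 0, 0, 0])

```text
clock: 13.72
eef_pos: [0.5766, 0.1431, 0.0922]
tool_rot: [0.709, 0.705, -0.0, 0.0]
ft_force: [-0.7, 0.5, -0.8]
grip_width: 0.0279
```

Call:
apply_moves(plan=[0, 0, 0.0005, 0, 0, 0, 0, 0, 0.001, 0, 0, 0, 0, 0, 0.001, 0, 0, 0])

```text
clock: 13.97
eef_pos: [0.5767, 0.1431, 0.0914]
tool_rot: [0.709, 0.705, 0.0, 0.0]
ft_force: [-0.3, 0.2, -0.9]
grip_width: 0.0281
```

Call:
apply_moves(plan=[0, 0, 0.0005, 0, 0, 0, 0, 0, 0.001, 0, 0, 0, 0, 0, 0.001, 0, 0, 0])

```text
clock: 14.22
eef_pos: [0.5763, 0.143, 0.09]
tool_rot: [0.709, 0.705, -0.0, -0.0]
ft_force: [-0.8, 0.3, -2.2]
grip_width: 0.028
```

Call:
apply_moves(plan=[0, 0, 0.0005, 0, 0, 0, 0, 0, 0.001, 0, 0, 0, 0, 0, 0.001, 0, 0, 0])

```text
clock: 14.47
eef_pos: [0.5766, 0.1431, 0.0893]
tool_rot: [0.709, 0.705, -0.0, 0.0]
ft_force: [-0.4, 0.5, -2.6]
grip_width: 0.0276
```

Call:
apply_moves(plan=[0, 0, 0.0005, 0, 0, 0, 0, 0, 0.001, 0, 0, 0, 0, 0, 0.001, 0, 0, 0])

```text
clock: 14.72
eef_pos: [0.5767, 0.1431, 0.0889]
tool_rot: [0.709, 0.705, 0.0, 0.0]
ft_force: [-0.5, 0.1, -1.8]
grip_width: 0.0274
```

Call:
apply_moves(plan=[0, 0, 0.0005, 0, 0, 0, 0, 0, 0.001, 0, 0, 0, 0, 0, 0.001, 0, 0, 0])

```text
clock: 14.97
eef_pos: [0.5768, 0.1431, 0.0885]
tool_rot: [0.709, 0.705, 0.0, 0.0]
ft_force: [-2.1, -1.4, 5.0]
grip_width: 0.0281
```

Call:
apply_moves(plan=[0, 0, 0.0004, 0, 0, 0, 0, 0, 0.0008, 0, 0, 0, 0, 0, 0.0008, 0, 0, 0, 0, 0, 0.0008, 0, 0, 0])

```text
clock: 15.3
eef_pos: [0.5768, 0.1432, 0.0884]
tool_rot: [0.709, 0.705, 0.001, 0.0]
ft_force: [-5.2, -0.2, 8.4]
grip_width: 0.0283
```

```bash
python3 - <<'E'
from h import *
S=optics.camera("scene")
todo([.577,.144,.088],90); print(sensors.get_obs()["ft_torque"])
s=S["pixels"]
a=[cv2.resize(i,(640,480),interpolation=cv2.INTER_CUBIC) for i in (s[85:160,200:300],)]
cv2.imwrite("pics/z11.png",np.hstack(a)[:,:,::-1])
E
```

```text
shift [0.0008 0.0002 0.0003] turn [ 0.0014 -0.0003 -0.0059] now [0.5768 0.1432 0.0883] [ 8.9660e+01 -2.0000e-02  1.7992e+02] F [-2.93 -0.38  8.16] w 0.0278 t 15.35
[-0.22304996  0.85922773 -0.03666302]
```

View pics/z11.png

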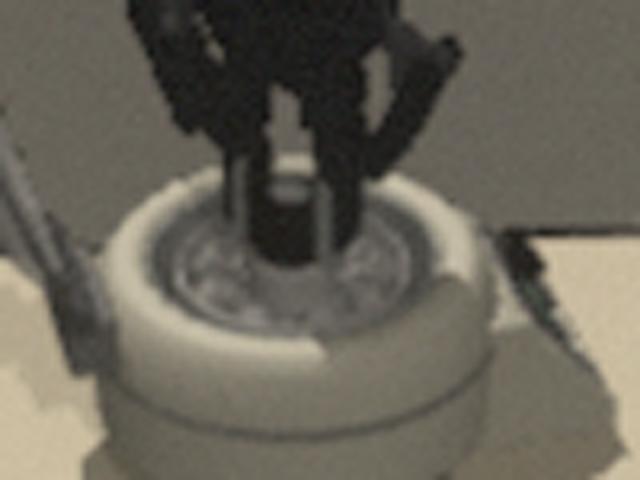

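Call:
apply_moves(plan=[0, 0, -0.001, 0, 0, 0, 0, 0, -0.002, 0, 0, 0, 0, 0, -0.003, 0, 0, 0, 0, 0, -0.004, 0, 0, 0, 0, 0, -0.004, 0, 0, 0])

```text
clock: 15.77
eef_pos: [0.5767, 0.1431, 0.0904]
tool_rot: [0.709, 0.705, -0.0, 0.0]
ft_force: [0.3, -0.6, -3.3]
grip_width: 0.0279
```

Call:
apply_moves(plan=[0, 0, -0.0005, 0, 0, 0, 0, 0, -0.001, 0, 0, 0, 0, 0, -0.001, 0, 0, 0])

```text
clock: 16.02
eef_pos: [0.5765, 0.143, 0.0911]
tool_rot: [0.709, 0.705, -0.0, -0.0]
ft_force: [1.6, 0.1, -4.5]
grip_width: 0.0279
```

Call:
apply_moves(plan=[0, 0, -0.0005, 0, 0, 0, 0, 0, -0.001, 0, 0, 0, 0, 0, -0.001, 0, 0, 0])

```text
clock: 16.27
eef_pos: [0.5764, 0.143, 0.0916]
tool_rot: [0.709, 0.705, -0.0, -0.0]
ft_force: [1.5, 0.2, -11.3]
grip_width: 0.0279
```

Call:
apply_moves(plan=[0, 0, -0.0005, 0, 0, 0, 0, 0, -0.001, 0, 0, 0, 0, 0, -0.001, 0, 0, 0])

```text
clock: 16.52
eef_pos: [0.5763, 0.1429, 0.0921]
tool_rot: [0.709, 0.705, -0.001, -0.0]
ft_force: [4.9, 0.2, -18.3]
grip_width: 0.0281
```

Call:
apply_moves(plan=[0, 0, 0.0002, 0, 0, 0, 0, 0, 0.0002, 0, 0, 0])

```text
clock: 16.68
eef_pos: [0.5763, 0.1429, 0.0923]
tool_rot: [0.709, 0.705, -0.001, -0.0]
ft_force: [4.4, 1.6, -21.5]
grip_width: 0.0278
```

Call:
apply_moves(plan=[0, 0, 0, 0, 0, 0, 0, 0, 0, 0, 0, 0, 0, 0, 0, 0, 0, 0])

```text
clock: 16.93
eef_pos: [0.5762, 0.1429, 0.0924]
tool_rot: [0.709, 0.705, -0.001, -0.0]
ft_force: [5.6, 1.2, -22.4]
grip_width: 0.0276
```

Call:
apply_moves(plan=[0, 0, 0, 0, 0, 0, 0, 0, 0, 0, 0, 0, 0, 0, 0, 0, 0, 0])

```text
clock: 17.18
eef_pos: [0.5762, 0.1429, 0.0924]
tool_rot: [0.709, 0.705, -0.001, -0.0]
ft_force: [5.0, 0.6, -22.5]
grip_width: 0.028
```

Call:
apply_moves(plan=[0, 0, 0, 0, 0, 0, 0, 0, 0, 0, 0, 0, 0, 0, 0, 0, 0, 0])

```text
clock: 17.43
eef_pos: [0.5762, 0.1429, 0.0924]
tool_rot: [0.709, 0.705, -0.001, -0.0]
ft_force: [5.1, 1.4, -22.9]
grip_width: 0.0278
```

Call:
apply_moves(plan=[0, 0, 0, 0, 0, 0, 0, 0, 0, 0, 0, 0, 0, 0, 0, 0, 0, 0])

```text
clock: 17.68
eef_pos: [0.5762, 0.1429, 0.0924]
tool_rot: [0.709, 0.705, -0.001, -0.0]
ft_force: [5.5, 1.9, -22.0]
grip_width: 0.028
```

Call:
apply_moves(plan=[0, 0, 0.0006, 0, 0, 0, 0, 0, 0.0006, 0, 0, 0])

```text
clock: 17.85
eef_pos: [0.5763, 0.143, 0.0923]
tool_rot: [0.709, 0.705, -0.0, -0.0]
ft_force: [4.1, 0.6, -20.9]
grip_width: 0.0279
```

Call:
apply_moves(plan=[0, 0, 0, 0, 0, 0, 0, 0, 0, 0, 0, 0])

```text
clock: 18.02
eef_pos: [0.5762, 0.143, 0.0924]
tool_rot: [0.709, 0.705, -0.0, -0.0]
ft_force: [4.8, 0.9, -22.4]
grip_width: 0.0278
```

Call:
apply_moves(plan=[0, 0, 0.001, 0, 0, 0, 0, 0, 0.001, 0, 0, 0])

```text
clock: 18.18
eef_pos: [0.5764, 0.143, 0.0921]
tool_rot: [0.709, 0.705, -0.0, -0.0]
ft_force: [2.3, -0.1, -17.9]
grip_width: 0.0278
```

Call:
apply_moves(plan=[0, 0, 0, 0, 0, 0, 0, 0, 0, 0, 0, 0])

```text
clock: 18.35
eef_pos: [0.5764, 0.143, 0.0921]
tool_rot: [0.709, 0.705, -0.0, -0.0]
ft_force: [2.7, -0.6, -17.8]
grip_width: 0.0277
```

Call:
apply_moves(plan=[0, 0, 0.0002, 0, 0, 0, 0, 0, 0.0002, 0, 0, 0, 0, 0, 0.0002, 0, 0, 0])

```text
clock: 18.6
eef_pos: [0.5764, 0.143, 0.0919]
tool_rot: [0.709, 0.705, -0.0, -0.0]
ft_force: [0.5, -0.4, -15.9]
grip_width: 0.0277
```

Call:
apply_moves(plan=[0, 0, 0, 0, 0, 0, 0, 0, 0, 0, 0, 0, 0, 0, 0, 0, 0, 0, 0, 0, 0, 0, 0, 0])

```text
clock: 18.93
eef_pos: [0.5765, 0.1431, 0.0918]
tool_rot: [0.709, 0.705, -0.0, -0.0]
ft_force: [0.2, 0.3, -15.8]
grip_width: 0.0279
```

```bash
python3 - <<'E'
from h import *
S=optics.camera("scene")
todo([.577,.144,.088],90)
s=S["pixels"]
cv2.imwrite("pics/z12.png",cv2.resize(s[85:160,200:300],(640,480),interpolation=cv2.INTER_CUBIC)[:,:,::-1])
E
```

```text
shift [0.0009 0.0005 0.0039] turn [-0.     0.    -0.006] now [0.5765 0.1431 0.0919] [  89.66    0.   -180.  ] F [  0.63  -0.05 -13.96] w 0.0277 t 18.9833
```

View pics/z12.png

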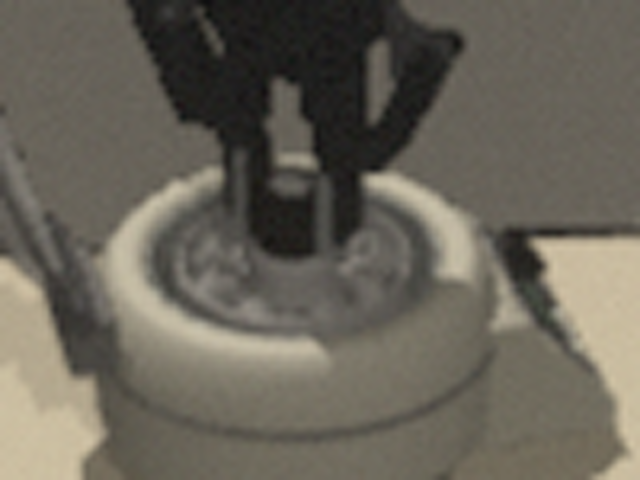

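Call:
apply_moves(plan=[0, 0, -0.0002, 0, 0, 0, 0, 0, -0.0002, 0, 0, 0, 0, 0, -0.0002, 0, 0, 0])

```text
clock: 19.23
eef_pos: [0.5765, 0.1431, 0.0919]
tool_rot: [0.709, 0.705, -0.0, -0.0]
ft_force: [0.7, -0.8, -14.3]
grip_width: 0.028
```

Call:
apply_moves(plan=[0, 0, 0, 0, 0, 0, 0, 0, 0, 0, 0, 0, 0, 0, 0, 0, 0, 0, 0, 0, 0, 0, 0, 0])

```text
clock: 19.57
eef_pos: [0.5765, 0.1431, 0.0919]
tool_rot: [0.709, 0.705, -0.0, -0.0]
ft_force: [-0.1, -0.4, -14.8]
grip_width: 0.0278
```

Call:
apply_moves(plan=[0, 0, 0, 0, 0, 0, 0, 0, 0, 0, 0, 0, 0, 0, 0, 0, 0, 0, 0, 0, 0, 0, 0, 0])

```text
clock: 19.9
eef_pos: [0.5765, 0.1431, 0.0918]
tool_rot: [0.709, 0.705, -0.0, -0.0]
ft_force: [-0.5, -0.4, -14.7]
grip_width: 0.0276
```

Call:
apply_moves(plan=[0, 0, -0.0003, 0, 0, 0, 0, 0, -0.0003, 0, 0, 0, 0, 0, -0.0003, 0, 0, 0, 0, 0, -0.0003, 0, 0, 0])

```text
clock: 20.23
eef_pos: [0.5765, 0.1431, 0.092]
tool_rot: [0.709, 0.705, -0.0, -0.0]
ft_force: [-1.7, 0.1, -17.2]
grip_width: 0.028
```

Call:
apply_moves(plan=[0, 0, 0, 0, 0, 0, 0, 0, 0, 0, 0, 0, 0, 0, 0, 0, 0, 0, 0, 0, 0, 0, 0, 0])

```text
clock: 20.57
eef_pos: [0.5765, 0.143, 0.092]
tool_rot: [0.709, 0.705, -0.0, -0.0]
ft_force: [0.2, 0.1, -16.4]
grip_width: 0.0281
```

Call:
apply_moves(plan=[0, 0, 0, 0, 0, 0, 0, 0, 0, 0, 0, 0, 0, 0, 0, 0, 0, 0, 0, 0, 0, 0, 0, 0])

```text
clock: 20.9
eef_pos: [0.5765, 0.143, 0.092]
tool_rot: [0.709, 0.705, -0.0, -0.0]
ft_force: [-0.6, 0.2, -17.3]
grip_width: 0.0279
```

Call:
apply_moves(plan=[0, 0, 0.0015, 0, 0, 0, 0, 0, 0.003, 0, 0, 0, 0, 0, 0.004, 0, 0, 0, 0, 0, 0.005, 0, 0, 0, 0, 0, 0.005, 0, 0, 0, 0, 0, 0.005, 0, 0, 0])

```text
clock: 21.4
eef_pos: [0.5777, 0.1433, 0.0888]
tool_rot: [0.709, 0.705, 0.001, 0.001]
ft_force: [-3.3, -1.2, 1.8]
grip_width: 0.0279
```

Call:
apply_moves(plan=[0, 0, 0.0005, 0, 0, 0, 0, 0, 0.0005, 0, 0, 0, 0, 0, 0.0005, 0, 0, 0])

```text
clock: 21.65
eef_pos: [0.5777, 0.1432, 0.0885]
tool_rot: [0.709, 0.705, 0.001, 0.001]
ft_force: [-5.1, -2.0, 5.6]
grip_width: 0.0277
```

Call:
apply_moves(plan=[0, 0, 0, 0, 0, 0, 0, 0, 0, 0, 0, 0, 0, 0, 0, 0, 0, 0, 0, 0, 0, 0, 0, 0, 0, 0, 0, 0, 0, 0], grip=0.055)

```text
clock: 22.07
eef_pos: [0.5772, 0.1433, 0.0868]
tool_rot: [0.709, 0.705, 0.001, 0.0]
ft_force: [0.2, 0.2, -0.1]
grip_width: 0.0549
```

Call:
apply_moves(plan=[0, 0, -0.004, 0, 0, 0, 0, 0, -0.015, 0, 0, 0, 0, 0, -0.035, 0, 0, 0, 0, 0, -0.06, 0, 0, 0, 0, 0, -0.09, 0, 0, 0, 0, 0, -0.11, 0, 0, 0, 0, 0, -0.12, 0, 0, 0, 0, 0, -0.12, 0, 0, 0, 0, 0, -0.12, 0, 0, 0])

```text
clock: 22.82
eef_pos: [0.5768, 0.1431, 0.2069]
tool_rot: [0.709, 0.705, 0.0, 0.0]
ft_force: [0.1, 0.4, -0.4]
grip_width: 0.0549
```

```bash
python3 - <<'E'
from h import *
S=optics.camera("scene");T=optics.camera("top")
todo([.577,.144,.088],90)
s=S["pixels"];t=T["pixels"]
cv2.imwrite("pics/z13.png",np.hstack([cv2.resize(s[85:160,200:300],(400,300),interpolation=cv2.INTER_CUBIC),cv2.resize(t,(400,300))])[:,:,::-1])
# predicted cap pixel if seated, f=3
print(proj(S,[.5768,.1435,.049+.064]),proj(S,[.5768,.1435,.049+.074]))
print(cv2.cvtColor(s,cv2.COLOR_RGB2GRAY)[110:124,238:254])
E
```

```text
shift [0.0013 0.0017 0.1169] turn [-0.0028  0.0008 -0.006 ] now [0.5757 0.1429 0.2049] [ 8.9660e+01  5.0000e-02 -1.7984e+02] F [ 0.02 -0.28  0.53] w 0.0551 t 22.9167
(np.float64(245.0504351809598), np.float64(114.61853105117864)) (np.float64(244.9962118988661), np.float64(111.1419687388129))
[[151 151 154 162 160 172 177 178 178 184 177 166 164 162 158 150]
 [175 175 175 173 162 140 141 142 149 156 161 172 175 179 179 182]
 [153 146 141 130 109  95 101 113 109  99 103 132 152 156 156 160]
 [125 114  83  66 105 139 144 146 139 113  67  73 104 116 119 126]
 [107  87  36  70 125 164 165 165 165 149  95  38  57  84  97 100]
 [ 89  72  42  55 102 144 158 160 149 117  78  34  53  78  87  82]
 [ 90  76  39  38  58  89 111 112  93  58  36  36  55  88  95  94]
 [ 84  69  34  30  36  36  32  34  36  32  34  31  61  87  95  95]
 [ 76  63  32  30  27  34  35  33  27  33  32  33  56  85  93  91]
 [ 77  69  34  32  36  34  27  31  34  36  34  34  55  84  91  88]
 [ 85  76  35  31  36  36  30  36  34  33  31  34  48  75  92  90]
 [ 84  80  30  34  34  31  35  36  33  35  37  31  42  62  82  85]
 [ 83  76  34  40  30  33  34  36  37  34  32  33  50  77  90  82]
 [ 86  88  41  32  29  35  38  33  38  34  35  34  55  91  98  83]]
```

View pics/z13.png

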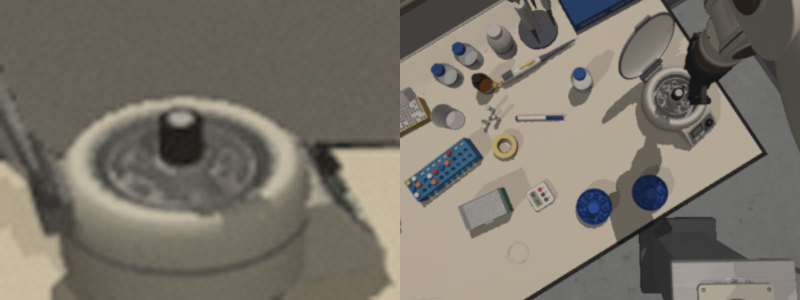

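```bash
python3 -c "
from workcell import bot
print(bot.job_done())"
```

```text
the job is handed in; nothing more can be done
None
```

The rotor is locked home on the drive and the lock held. However, my first pull reached the 20 N bearing limit, so the run may have failed there.

**Fitting:** I gripped the rotor on the hub flats (opening 28 mm). The first grip touched the dish, so I opened, raised 4 mm and gripped again. The lock snapped at about 9 N of push. I then pressed it onto the seat with about 11 N.

**Proof pull, overshoot:** the force kept rising after I had stopped raising the arm. For about 1.2 s the wrist sensor settled at 22 to 23 N, which is 19 to 20 N on the drive once the rotor's 2.8 N weight is taken off. Each reading varies by about 1 N, and there was also about 5 N sideways. I can't tell from these readings whether the load passed 20 N.

**Proof pull, repeat:** I eased the pull off and then held about 14 N for roughly 0.7 s. The rotor stayed locked throughout.

**Last checks:**
- **Rotor height:** the hub top showed at pixel row 114.3 in the scene camera. A seated rotor should show at 114.6 and a perched one at about 111, so it is home.
- **Sideways position:** the hub top was within 1 pixel of the expected place, which is about 2 mm.
- **Surroundings:** the gripper was clear above the rotor, and by eye the bottle, timer and marker had not moved.

I handed the job in at about 23 s; it gives no verdict.

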